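Find the concealed release of the test case and open it

ROBOT

A 7-joint arm with a two-finger parallel gripper is mounted at the origin on a cart in front of the work surface, level with it; the furniture and walls round the work are solid. World frame = base frame: x ahead of the robot, y to its left, z up, the work surface at z = 0. Lengths are in m, angles in rad, forces in N, time in s.
With the tool pointing down it reaches from about 0.4 to 0.85 m from the base axis. Payload 4.5 kg.
Tool frame: the origin (TCP) lies at the very end of the fingers, on their centre line; the grasp point (between the pads) lies 19 mm behind it (r.grip_depth is the z of the grasp point in the tool frame, in m); z points along the fingers, y is the line along which they close (so a half turn about z gives the same grasp; the last joint's range is limited). The gripper opens to 88 mm and grips with 3 to 60 N. Pads are 18 mm wide; open, the fingers measure 123 mm over their backs; the gripper's body (75 mm by 187 mm) begins 45 mm behind the grasp point.
Start: joints at [-1.248, 0.689, -0.195, 1.565, 0.157, 0.902, -0.215], TCP at [0.178, 0.599, 0.239] pointing down, gripper open.
Joint ranges: [-3.01, 3.01], [-0.46, 2.08], [-1.47, 1.51], [0.13, 2.56], [-1, 4.14], [0.04, 2.09], [-2.66, 2.66]. Speed limits (rad/s): [2.57, 2.57, 3.14, 3.14, 3.14, 3.14, 3.14].

INTERFACE

Orientations are given as a unit quaternion [x, y, z, w].
In Python, from plant import r, snapshot, camera_params gives the robot as it stands (r), with the cameras as plain functions.
- The arm moves only by the tool advance, called after "Request:" as a command line: name --argument value ..., lists and objects as JSON in quotes. Schema: {"type":"object","properties":{"plan":{"type":"array","items":{"type":"array","prefixItems":[{"type":"number"},{"type":"array","items":{"type":"number"},"minItems":3,"maxItems":3},{"type":"array","items":{"type":"number"},"minItems":3,"maxItems":3}],"minItems":3,"maxItems":3},"minItems":1,"maxItems":10},"squeeze":{"type":"number"},"only":{"type":"string"},"quiet":{"type":"boolean"},"lines":{"type":"string"}},"required":["plan"],"additionalProperties":false}. plan is a list of rows, 1 to 10 of them, each written [opening, [dx, dy, dz], [rx, ry, rz]]: the opening from 0.0 (shut) to 1.0 (fully open), then dx, dy, dz in shares of 0.5 m (1.0 is 0.5 m), then a rotation vector rx, ry, rz in normalised numbers (1 is 180 degrees); each row is the pose to reach, as a shift and turn from the pose commanded when the call began, along the tool's axes at that moment; what a row does not reach only later rows make up. A row lasts 1/10 s, in which the tool goes at most 0.05 m and 0.15 rad, less where a joint would pass 70% of its speed; a pose out of reach is approached as far as the arm can. The fingers move at their own pace and stop on an object; squeeze is the grip in N (left out, the last holds). Time passes only in rows, so rows that do not move let the fingers close. The tool returns the time, the measured TCP pose, the force, the opening and the grip force at its end. only (a regular expression) keeps the lines of the reply that match it, lines (a string "A,B") keeps lines A to B, and quiet returns only ok. A shift or turn number past 1, either way, is cut back to 1. Input that does not fit is refused with a message, and nothing moves.
- r.get_state(): the state, without advancing time (a new reading comes with each control period).
- snapshot(name): name is "scene" or "top" or "wrist"; returns the picture (480x640x3 uint8, red, green, blue); there is no depth.
- camera_params(name): a dict with "fx", "fy", "cx", "cy" (pixels), "rvec" (rotation vector, rad) and "tvec" (3), from world to camera coordinates, as OpenCV has them. Camera axes: x right, y down, z forward; pixel columns grow to the right and rows downward; lengths in m; the calibration is good to about 2 mm. The wrist camera is an equidistant fisheye: a pixel r from the principal point sees the ray r / f radians off the axis. A picture is of the moment at which its call begins: read the wrist's pose just before it. camera_params takes no time and is no camera call; for the wrist camera it gives the pose at the moment of the call.
- r.finish_job(): hands the job in; it is judged then, once.
The state is a dict: "clock": time; "q": joint angles; "qd": joint speeds; "joint_torque": joint torques, N m; "tool_pos": TCP position; "eef_rot": TCP orientation; "contact_force": force on the tool from outside, world axes, zero at the start; "moment": the same for the moment, N m; "opening": opening from 0.0 (shut) to 1.0 (fully open); "finger_force": force on a finger pad.
Only numpy, scipy, OpenCV 4.12 (cv2) and the standard library are available. Lean on these libraries where they do the work, as an engineer would, in place of code of your own. Each camera call takes 0.05 s, during which the arm holds its last target. There are 200 camera calls.

TASK

The flat grey test case has a concealed release: of the five alike black tiles that form its near top edge, four are solid and one is a sprung key covering a notch. Feel gently along that edge with a fingertip until you find the tile that gives way, press it down to the bottom of its notch so that the aluminium cover springs open by itself, then take the hand clear and let the key come back up. Only press: do not pull or push the cover with the hand, and leave the other things on the bench where they are.

Things in the scene. Friction and masses are not known exactly. Their poses are not given: they have to be found in the camera images.
- case: Flat grey box, fixed, 170 (x) x 250 (y) x 50 mm, turned up to 0.3 rad. Origin: centre of its underside, on the bench; -x is its near side (toward the robot), y runs along the tile row. At each end of the row is a grey end cap, y = 115 to 125 mm either side, also 50 mm high. In front of the row a lip 36 mm high, behind it (x = -48 to -34 mm) a gutter 34 mm high, then the cover.
- tile_row (a point): Centre of the row of five black tiles, on their tops (z = 50 mm), axes as the case. Tile centres lie at y = -92, -46, 0, +46, +92 mm; a tile is 45 mm along y, 32 mm along x, seams 1 mm, tops level. Four are solid; the key looks the same and its place changes from start to start (not told). Pressed, it sinks between its neighbours: a notch 47 mm along y, 11 mm deep.
- release_key (a joint): Depth of the key (m): 0 flush with the other tiles, grows downward, 0.011 at its stop. Spring: it starts to move at about 1.5 N and needs about 4.3 N at the bottom; it comes back up when let go. Once it is about 0.008 deep the catch lets the cover go.
- cover: The aluminium cover plate, 114 (x) x 248 (y) x 6 mm, top 50 mm above the bench when shut, reaching to x = -34 mm of the case. Origin on its hinge line: x = 83 mm, y = 0, z = 47.5 mm in the case's frame; turned as the case when shut. Unlatched, a spring lifts its near edge about 32 mm in about a second (tilt 0.28 rad about y) and it stays open. Brushing it is allowed, pushing it is not.
- flux_tin: Bystander, loose: small round tin, yellow lid on a blue base, 64 mm across, 28 mm tall. Origin: centre of its underside. Leave it where it is.
- solder_spool: Bystander, loose: white spool of solder standing on end, 68 mm across, 62 mm tall. Origin: centre of its underside. Leave it where it is.
- cell_9v: Bystander, loose: square battery lying flat, 52 x 27 mm, 18 mm tall. Origin: centre of its underside. Leave it where it is.
- test_probe: Bystander, loose: black test probe lying beside the case, 113 mm long, 13 mm tall. Origin: centre of its underside. Leave it where it is.
- loose_module: Bystander, loose: small circuit module, 18 x 28 mm, 13 mm tall. Origin: centre of its underside. Leave it where it is.

How it is judged:
By the outcome, as a careful person would: the job done as asked, in the order asked, and still so for the second after the job is handed in, with the robot touching nothing.
It also fails if it takes over 48 s, if anything falls off the work surface, if the arm or the gripper's body presses on something with over 40 N, if the wrist force passes 120 N, or if a joint passes its speed limit or range.

## Working session

There is one attempt and no reset: what is moved stays moved. The work goes in short steps, Python scripts to look and compute and a tool call to move; the robot and the scene stay as the last step left them, time stands still between calls to the robot, and variables do not carry over. Pictures are saved under pics/ and viewed, at most 10 in all, crops included, and the job is handed in when it is done.

```bash
ls; mkdir -p pics; python3 - <<'E'
from plant import r, snapshot, camera_params
import cv2
for n in("top","scene"):
    cv2.imwrite(f"pics/{n}0.png",snapshot(n)[:,:,::-1]); print(camera_params(n))
s=r.get_state();print(s)
E
```

```text
pics
plant.py
{'fx': 581.6001744329268, 'fy': 581.6001744329268, 'cx': 317.1595958356508, 'cy': 234.01586412312295, 'rvec': array([ 2.15868793, -2.15768393,  0.19685141]), 'tvec': array([0.04345297, 0.5361117 , 0.8974645 ])}
{'fx': 572.5979968955086, 'fy': 572.5979968955086, 'cx': 333.8542752164427, 'cy': 240.7224169847113, 'rvec': array([ 2.35923839, -0.74653462,  0.24356413]), 'tvec': array([-0.39274846,  0.30444831,  0.83714606])}
{'clock': 0.1, 'q': array([-1.24817725,  0.68983591, -0.19454572,  1.56624031,  0.15731533,
        0.90246323, -0.21513718]), 'qd': array([-0.00108058, -0.00535548, -0.00016073, -0.00209088,  0.00086286,
        0.0006893 , -0.00089331]), 'joint_torque': array([-2.95607439e-03, -5.28502071e+01, -1.27133712e+00, -1.53840494e+01,
       -5.25243336e-02,  1.87729202e-03,  4.40051485e-05]), 'tool_pos': array([0.17788587, 0.59857613, 0.23803086]), 'eef_rot': array([ 1.43874227e-01,  9.89595677e-01, -7.74570969e-04, -5.65709484e-05]), 'contact_force': array([-0.27561263,  0.61913122,  0.3543329 ]), 'moment': array([-0.03923336,  0.02806979,  0.02451075]), 'finger_force': 0.0, 'opening': 0.9996399496703182}
```

View pics/top0.png

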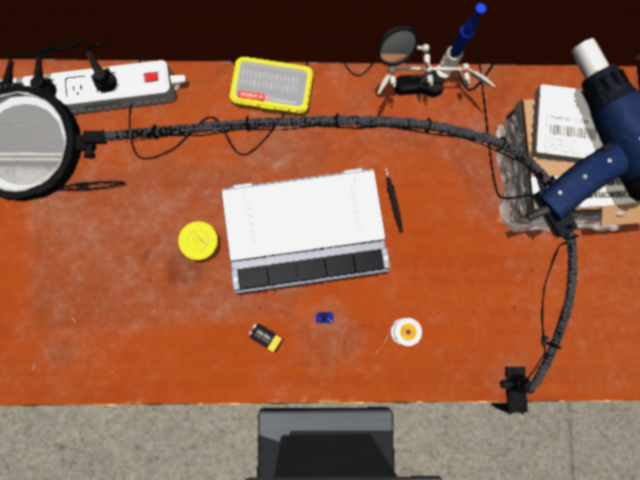

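View pics/scene0.png

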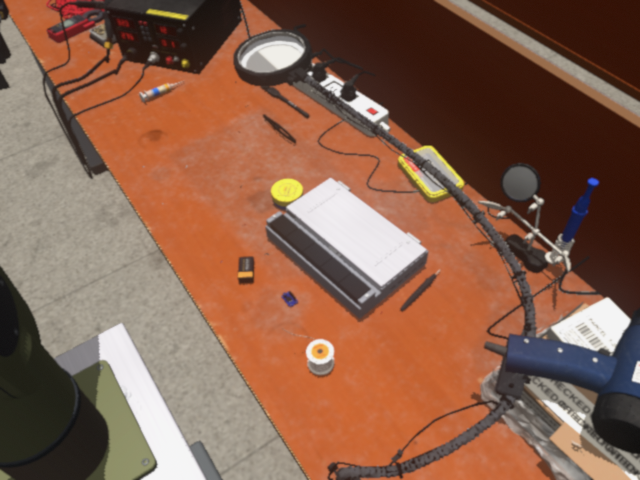

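The top view shows the case, with its black tile row running from about (237,276) to (385,262). The tin is at (198,241), the battery at (265,337), the module at (325,318), the spool at (406,332) and the probe at (394,200). The lamp gooseneck lies beyond the case. Next I locate the tile row.

```bash
cat > h.py <<'E'
import cv2,numpy as np
from plant import r, snapshot, camera_params
from scipy.spatial.transform import Rotation as R
def ray(n,uv,z):
    c=camera_params(n);M=cv2.Rodrigues(c["rvec"])[0];o=-M.T@c["tvec"]
    d=M.T@np.array([(uv[0]-c["cx"])/c["fx"],(uv[1]-c["cy"])/c["fy"],1]);return o+d*(z-o[2])/d[2]
def tri(a,b):
    P=[]
    for n in("top","scene"):
        c=camera_params(n);K=np.array([[c["fx"],0,c["cx"]],[0,c["fy"],c["cy"]],[0,0,1]])
        P.append(K@np.c_[cv2.Rodrigues(c["rvec"])[0],c["tvec"]])
    X=cv2.triangulatePoints(P[0],P[1],np.float64(a),np.float64(b));return (X[:3]/X[3]).ravel()
E
python3 - <<'E'
from h import *
def tiles(n,roi):
    im=cv2.imread(f"pics/{n}0.png"); x0,y0,x1,y1=roi
    m=np.zeros(im.shape[:2],np.uint8); m[y0:y1,x0:x1]=(im.max(2)<60)[y0:y1,x0:x1]*255
    m=cv2.morphologyEx(m,cv2.MORPH_CLOSE,np.ones((5,5)))
    c=max(cv2.findContours(m,0,1)[0],key=cv2.contourArea)
    return c.reshape(-1,2)
for n,roi in(("top",(225,235,395,300)),("scene",(265,205,375,312))):
    p=tiles(n,roi); w=np.float32([ray(n,q,.05)[:2] for q in p])
    (c,s,a)=cv2.minAreaRect(w*1000); print(n,c,s,a,len(p))
    q=np.array(cv2.boxPoints((c,s,a)));print(q.round(0).tolist())
print("bystanders",[(k,ray("top",q,z).round(3)) for k,q,z in(("tin",(198,241),.028),("bat",(265,337),.018),("mod",(325,318),.013),("spool",(406,332),.062))])
# gooseneck: top pixels near case; lamp head
print(tri((240,125),(397,145)), ray("top",(320,120),0),ray("top",(320,120),.2), tri((30,145),(272,56)))
s=r.get_state();print(R.from_quat(s["eef_rot"]).as_matrix().round(3))
E
```

```text
top (484.1548156738281, 14.106925964355469) (29.20362091064453, 144.41038513183594) 8.246683120727539 254
[[459.0, 83.0], [480.0, -59.0], [509.0, -55.0], [488.0, 88.0]]
scene (471.832275390625, -11.816728591918945) (2.1881325244903564, 48.38054656982422) 8.607677459716797 43
[[467.0, 12.0], [474.0, -36.0], [477.0, -36.0], [469.0, 12.0]]
bystanders [('tin', array([0.526, 0.236, 0.028])), ('bat', array([0.372, 0.127, 0.018])), ('mod', array([0.402, 0.03 , 0.013])), ('spool', array([ 0.38 , -0.092,  0.062]))]
[0.71402879 0.15643441 0.09809232] [0.74172445 0.03711025 0.        ] [0.67016071 0.04469809 0.2       ] [0.63987883 0.44738836 0.17188897]
[[-0.959  0.285 -0.   ]
 [ 0.285  0.959 -0.002]
 [-0.    -0.002 -1.   ]]
```

```bash
python3 - <<'E'
from h import *
for n,roi in(("top",(225,235,395,300)),("scene",(255,195,375,320))):
  im=cv2.imread(f"pics/{n}0.png"); x0,y0,x1,y1=roi
  for t in (50,70,85):
    m=np.zeros(im.shape[:2],np.uint8); m[y0:y1,x0:x1]=((im.max(2)<t)&(np.ptp(im.astype(int),axis=2)<35))[y0:y1,x0:x1]*255
    m=cv2.morphologyEx(m,cv2.MORPH_CLOSE,np.ones((5,5)))
    p=max(cv2.findContours(m,0,1)[0],key=cv2.contourArea).reshape(-1,2)
    w=np.float32([ray(n,q,.05)[:2] for q in p]); c,s,a=cv2.minAreaRect(w*1000); print(n,t,np.round(c,1),np.round(s,1),round(a,2),len(p))
a=cv2.imread("pics/top0.png")[150:300,215:400];b=cv2.imread("pics/scene0.png")[170:320,255:440]
cv2.imwrite("pics/crop1.png",np.vstack([cv2.resize(i,None,fx=2,fy=2,interpolation=2) for i in(a,b)])*1)
E
```

```text
top 50 [487.6 -12. ] [26.6 12.8] 9.48 45
top 70 [478.4  54.1] [ 30.1 226.3] 8.25 316
top 85 [475.1  53.7] [ 37.5 227.9] 8.34 347Traceback (most recent call last):
  File "<stdin>", line 7, in <module>
ValueError: max() iterable argument is empty
```

Threshold 70 gives the row centre at (0.4784, 0.0541), 228 x 32 mm, with the case yaw about 0.145 rad. I'll close the fingers and move above the +92 tile at (0.465, 0.145), with the closing axis along the row.

Units first: shifts go in shares of 0.5 m and turns go in shares of 180 degrees. So -0.35 m / 0.5 = -0.7, 0.08 m / 0.5 = 0.16, -0.434 rad / 3.1416 = -0.1381.

Request:
advance --plan '[[0, [-0.07, -0.06, 0], [0, 0, -0.0127]], [0, [-0.14, -0.12, 0], [0, 0, -0.0286]], [0, [-0.21, -0.18, 0], [0, 0, -0.0414]], [0, [-0.28, -0.24, 0], [0, 0, -0.0573]], [0, [-0.35, -0.3, 0], [0, 0, -0.07]], [0, [-0.42, -0.36, 0.02], [0, 0, -0.0828]], [0, [-0.49, -0.42, 0.04], [0, 0, -0.0987]], [0, [-0.56, -0.48, 0.08], [0, 0, -0.1114]], [0, [-0.63, -0.54, 0.12], [0, 0, -0.1273]], [0, [-0.7, -0.6, 0.16], [0, 0, -0.1381]]]' --squeeze 20

```text
clock: 1.1
tool_pos: [0.4284, 0.2109, 0.1583]
eef_rot: [-0.074, 0.997, 0.0, 0.0]
contact_force: [1.5, 0.8, -0.4]
opening: 0.118
finger_force: 0.0
```

Request:
advance --plan '[[0, [0, 0, 0], [0, 0, 0]], [0, [0, 0, 0], [0, 0, 0]]]'

```text
clock: 1.3
tool_pos: [0.4278, 0.2114, 0.1584]
eef_rot: [-0.071, 0.997, -0.0, -0.001]
contact_force: [0.2, -0.4, 1.3]
opening: 0.009
finger_force: 0.0
```

```bash
cat > go.py <<'E'
from h import *
import sys
s=r.get_state();M=R.from_quat(s["eef_rot"]).as_matrix();c=np.array([.4784,.0541]);ey=np.array([-.145,.9894])
print(s["clock"],s["tool_pos"].round(4),s["contact_force"].round(2),s["opening"],"yaw",np.arctan2(M[1,1],M[0,1]),"zax",M[:,2].round(3))
for y in map(float,sys.argv[2:]):
    t=np.r_[c+ey*y,float(sys.argv[1])];print(y,(M.T@(t-s["tool_pos"])).round(4))
E
python3 go.py .07 .092
```

```text
1.3 [0.4278 0.2114 0.1584] [ 0.16 -0.37  1.28] 0.008676443320505515 yaw 1.7127625409033918 zax [-0.001 -0.001 -1.   ]
0.092 [-0.0276 -0.0708  0.0884]
```

In the tool's units: 0.0884 m / 0.5 = 0.1768, 0.08 m / 0.5 = 0.16.

Request:
advance --plan '[[0, [-0.028, -0.07, 0.06], [0, 0, 0]], [0, [-0.0552, -0.1416, 0.12], [0, 0, 0]], [0, [-0.0552, -0.1416, 0.16], [0, 0, 0]], [0, [-0.0552, -0.1416, 0.1768], [0, 0, 0]], [0, [-0.0552, -0.1416, 0.1768], [0, 0, 0]], [0, [-0.0552, -0.1416, 0.1768], [0, 0, 0]]]'

```text
clock: 1.9
tool_pos: [0.465, 0.1488, 0.0714]
eef_rot: [-0.074, 0.997, 0.001, 0.001]
contact_force: [0.6, -0.1, 0.3]
opening: 0.007
finger_force: 0.0
```

```bash
python3 go.py .05 .092; python3 - <<'E'
from h import *
a=snapshot("scene")[150:330,240:440];b=snapshot("top")[150:330,210:410]
cv2.imwrite("pics/c2.png",np.hstack([cv2.resize(i,None,fx=2,fy=2,interpolation=2) for i in(a,b)])[:,:,::-1])
E
```

```text
1.9 [0.465  0.1488 0.0714] [ 0.65 -0.15  0.25] 0.007219026353810154 yaw 1.7193583403576198 zax [ 0.001  0.002 -1.   ]
0.092 [ 0.0005 -0.0036  0.0214]
```

View pics/c2.png

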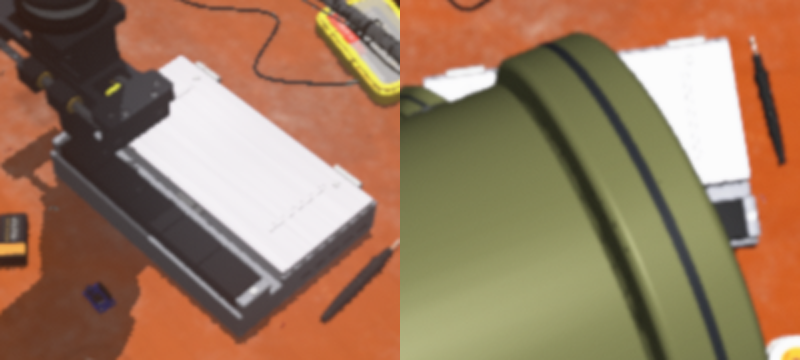

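The scene crop shows the gripper over the far-left tile (+y), at about crop (100,150), with the cover shut. In the top view the arm hides the row.

In the tool's units: 0.019 m / 0.5 = 0.038, 0.017 m / 0.5 = 0.034.

Request:
advance --plan '[[0, [0, -0.0072, 0.02], [0, 0, 0]], [0, [0, -0.0072, 0.034], [0, 0, 0]], [0, [0, -0.0072, 0.038], [0, 0, 0]], [0, [0, -0.0072, 0.038], [0, 0, 0]], [0, [0, -0.0072, 0.038], [0, 0, 0]]]'

```text
clock: 2.5
tool_pos: [0.4657, 0.1429, 0.0515]
eef_rot: [-0.073, 0.997, 0.0, -0.0]
contact_force: [-0.3, 0.3, 0.3]
opening: 0.007
finger_force: 0.0
```

Request:
advance --plan '[[0, [0, 0, 0.002], [0, 0, 0]], [0, [0, 0, 0.002], [0, 0, 0]], [0, [0, 0, 0.004], [0, 0, 0]], [0, [0, 0, 0.004], [0, 0, 0]]]'

```text
clock: 2.9
tool_pos: [0.4659, 0.1429, 0.0505]
eef_rot: [-0.073, 0.997, 0.0, 0.0]
contact_force: [-1.7, -0.9, 8.6]
opening: 0.002
finger_force: 4.5
```

```bash
python3 go.py .05 .092
```

```text
2.9 [0.4659 0.1429 0.0505] [-1.74 -0.91  8.61] 0.0021201233742481223 yaw 1.716076109989066 zax [ 0.001  0.    -1.   ]
0.092 [0.0005 0.0023 0.0005]
```

+92 is solid: 8.6 N with no travel. Next is +46.

In the tool's units: -0.0437 m / 0.5 = -0.0874, -0.004 m / 0.5 = -0.008.

Request:
advance --plan '[[0, [0, 0, -0.016], [0, 0, 0]], [0, [0, -0.044, -0.02], [0, 0, 0]], [0, [0, -0.0874, -0.02], [0, 0, 0]], [0, [0, -0.0874, -0.016], [0, 0, 0]], [0, [0, -0.0874, -0.008], [0, 0, 0]], [0, [0, -0.0874, -0.004], [0, 0, 0]], [0, [0, -0.0874, -0.002], [0, 0, 0]], [0, [0, -0.0874, 0], [0, 0, 0]], [0, [0, -0.0874, 0], [0, 0, 0]]]'

```text
clock: 3.8
tool_pos: [0.4718, 0.1011, 0.0504]
eef_rot: [-0.074, 0.997, 0.0, 0.0]
contact_force: [-2.1, 0.1, 11.9]
opening: 0.005
finger_force: 5.8
```

```bash
python3 go.py .05 .046
```

```text
3.8 [0.4718 0.1011 0.0504] [-2.05  0.12 11.93] 0.004526751428463963 yaw 1.71815914154271 zax [ 0.001  0.001 -1.   ]
0.046 [ 0.0003 -0.0014  0.0004]
```

+46 is also solid. Next is the centre tile.

In the tool's units: -0.0465 m / 0.5 = -0.093, -0.023 m / 0.5 = -0.046.

Request:
advance --plan '[[0, [0, 0, -0.016], [0, 0, 0]], [0, [0, -0.046, -0.02], [0, 0, 0]], [0, [0, -0.093, -0.02], [0, 0, 0]], [0, [0, -0.093, -0.016], [0, 0, 0]], [0, [0, -0.093, -0.008], [0, 0, 0]], [0, [0, -0.093, -0.004], [0, 0, 0]], [0, [0, -0.093, -0.002], [0, 0, 0]], [0, [0, -0.093, 0], [0, 0, 0]], [0, [0, -0.093, 0], [0, 0, 0]]]'

```text
clock: 4.7
tool_pos: [0.4786, 0.0553, 0.0505]
eef_rot: [-0.074, 0.997, 0.0, 0.0]
contact_force: [-2.3, 0.2, 11.6]
opening: 0.005
finger_force: 5.9
```

```bash
python3 go.py .05 0
```

```text
4.7 [0.4786 0.0553 0.0505] [-2.28  0.19 11.56] 0.004813979077825839 yaw 1.71845535705816 zax [ 0.001  0.001 -1.   ]
0.0 [ 0.0003 -0.0011  0.0005]
```

In the tool's units: -0.0465 m / 0.5 = -0.093, -0.023 m / 0.5 = -0.046.

Request:
advance --plan '[[0, [0, 0, -0.016], [0, 0, 0]], [0, [0, -0.046, -0.02], [0, 0, 0]], [0, [0, -0.093, -0.02], [0, 0, 0]], [0, [0, -0.093, -0.016], [0, 0, 0]], [0, [0, -0.093, -0.008], [0, 0, 0]], [0, [0, -0.093, -0.004], [0, 0, 0]], [0, [0, -0.093, -0.002], [0, 0, 0]], [0, [0, -0.093, 0], [0, 0, 0]], [0, [0, -0.093, 0], [0, 0, 0]]]'

```text
clock: 5.6
tool_pos: [0.4853, 0.0093, 0.0504]
eef_rot: [-0.074, 0.997, 0.0, 0.0]
contact_force: [-3.2, 1.2, 11.9]
opening: 0.004
finger_force: 5.9
```

```bash
python3 go.py .05 -.046
```

```text
5.6 [0.4853 0.0093 0.0504] [-3.16  1.18 11.95] 0.004146974107309852 yaw 1.7185260762005592 zax [ 0.     0.001 -1.   ]
-0.046 [ 0.0003 -0.0006  0.0004]
```

That tile is solid too, so -92 should be the key.

In the tool's units: -0.0463 m / 0.5 = -0.0926, -0.023 m / 0.5 = -0.046.

Request:
advance --plan '[[0, [0, 0, -0.016], [0, 0, 0]], [0, [0, -0.046, -0.02], [0, 0, 0]], [0, [0, -0.0926, -0.02], [0, 0, 0]], [0, [0, -0.0926, -0.016], [0, 0, 0]], [0, [0, -0.0926, -0.008], [0, 0, 0]], [0, [0, -0.0926, -0.004], [0, 0, 0]], [0, [0, -0.0926, -0.002], [0, 0, 0]], [0, [0, -0.0926, 0], [0, 0, 0]], [0, [0, -0.0926, 0], [0, 0, 0]]]'

```text
clock: 6.5
tool_pos: [0.4922, -0.0372, 0.0496]
eef_rot: [-0.073, 0.997, 0.0, -0.0]
contact_force: [0.5, 1.0, 1.7]
opening: 0.007
finger_force: 0.5
```

```bash
python3 go.py .05 -.092
```

```text
6.5 [ 0.4922 -0.0372  0.0496] [0.46 1.   1.74] 0.006692679506324705 yaw 1.7175329248459092 zax [-0.     0.001 -1.   ]
-0.092 [ 0.0004  0.0003 -0.0004]
```

The -92 tile gives way: 1.7 N and about 1 mm lower. I'll press it to the stop.

In the tool's units: 0.0095 m / 0.5 = 0.019, 0.009 m / 0.5 = 0.018.

Request:
advance --plan '[[0, [0, 0, 0.004], [0, 0, 0]], [0, [0, 0, 0.008], [0, 0, 0]], [0, [0, 0, 0.012], [0, 0, 0]], [0, [0, 0, 0.016], [0, 0, 0]], [0, [0, 0, 0.018], [0, 0, 0]], [0, [0, 0, 0.019], [0, 0, 0]], [0, [0, 0, 0.019], [0, 0, 0]], [0, [0, 0, 0.019], [0, 0, 0]]]'

```text
clock: 7.3
tool_pos: [0.4925, -0.0381, 0.0402]
eef_rot: [-0.073, 0.997, 0.0, 0.0]
contact_force: [-0.3, 2.7, 3.8]
opening: 0.01
finger_force: 1.9
```

Request:
advance --plan '[[0, [0, 0, 0.001], [0, 0, 0]], [0, [0, 0, 0.002], [0, 0, 0]], [0, [0, 0, 0.003], [0, 0, 0]], [0, [0, 0, 0.003], [0, 0, 0]], [0, [0, 0, 0.003], [0, 0, 0]]]'

```text
clock: 7.8
tool_pos: [0.4925, -0.0381, 0.0393]
eef_rot: [-0.073, 0.997, -0.0, 0.001]
contact_force: [-2.3, 2.7, 12.6]
opening: 0.002
finger_force: 6.0
```

The key is at its stop (12.6 N at z=0.0393). I'll hold for a moment, then lift straight up and back toward the robot.

In the tool's units: -0.17 m / 0.5 = -0.34, -0.16 m / 0.5 = -0.32.

Request:
advance --plan '[[0, [0, 0, 0], [0, 0, 0]], [0, [0, 0, -0.006], [0, 0, 0]], [0, [0, 0, -0.012], [0, 0, 0]], [0, [0, 0, -0.024], [0, 0, 0]], [0, [0, 0, -0.05], [0, 0, 0]], [0, [0, 0, -0.1], [0, 0, 0]], [0, [0, 0, -0.18], [0, 0, 0]], [0, [0, 0, -0.26], [0, 0, 0]], [0, [0.04, 0, -0.32], [0, 0, 0]], [0, [0.1, 0, -0.34], [0, 0, 0]]]'

```text
clock: 8.8
tool_pos: [0.4444, -0.0462, 0.2111]
eef_rot: [-0.072, 0.997, -0.0, 0.003]
contact_force: [0.1, -0.1, -1.1]
opening: 0.005
finger_force: 0.0
```

Request:
advance --plan '[[0, [0, 0.1, 0], [0, 0, 0]], [0, [0, 0.2, 0], [0, 0, 0]], [0, [0, 0.3, 0], [0, 0, 0]], [0, [0, 0.4, 0], [0, 0, 0]], [0, [0, 0.5, 0], [0, 0, 0]], [0, [0, 0.6, 0], [0, 0, 0]], [0, [0, 0.68, 0], [0, 0, 0]], [0, [0, 0.68, 0], [0, 0, 0]], [0, [0, 0.68, 0], [0, 0, 0]]]'

```text
clock: 9.7
tool_pos: [0.3932, 0.2902, 0.2083]
eef_rot: [-0.073, 0.997, -0.001, -0.001]
contact_force: [0.3, -0.8, -0.0]
opening: 0.007
finger_force: 0.0
```

```bash
python3 - <<'E'
from h import *
a=snapshot("scene")[150:390,230:450];b=snapshot("top")[150:390,190:430]
cv2.imwrite("pics/c3.png",np.hstack([cv2.resize(i,None,fx=1.7,fy=1.7,interpolation=2) for i in(a,b)])[:,:,::-1])
E
```

```text
(no output)
```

View pics/c3.png

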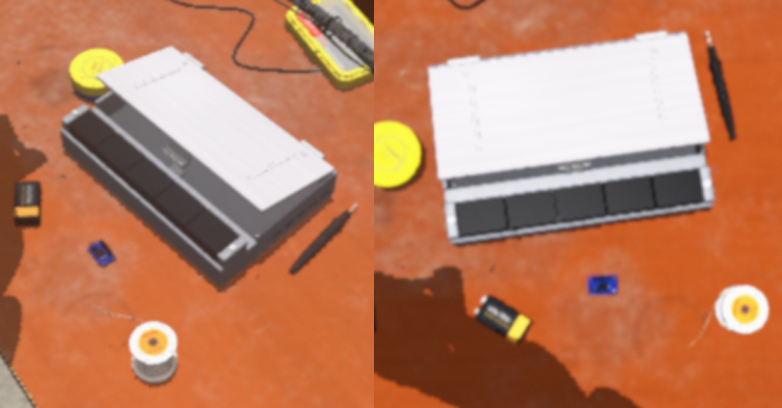

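The cover stands open (crop about (560,160)), the tiles are level again with the key back up at about (680,187), and the bystanders are unmoved. The hand is clear, so I'm handing in.

Request:
advance --plan '[[0, [0, 0, 0], [0, 0, 0]], [0, [0, 0, 0], [0, 0, 0]], [0, [0, 0, 0], [0, 0, 0]], [0, [0, 0, 0], [0, 0, 0]], [0, [0, 0, 0], [0, 0, 0]]]'

```text
clock: 10.3
tool_pos: [0.3936, 0.2908, 0.2087]
eef_rot: [-0.072, 0.997, 0.0, 0.0]
contact_force: [0.4, 0.2, 0.3]
opening: 0.0
finger_force: 0.0
```

```bash
python3 -c "from plant import r, snapshot, camera_params; print(r.finish_job())"
```

```text
the job is handed in; nothing more can be done
None
```

The key was the y = -92 mm tile: I pressed it to its stop, the cover sprang open by itself, the key came back up, the hand is clear, nothing else on the bench looked moved, and the job was handed in at about 10.3 s.

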